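# Park the spring pin and set the side guide of a sheet-squaring board

## Robot

A 6-joint arm with a two-finger parallel gripper is mounted at the origin on the work surface. World frame = base frame: x ahead of the robot, y to its left, z up, the work surface at z = 0. Lengths are in m, angles in rad, forces in N, time in s.
With the tool pointing down it reaches from about 0.4 to 0.825 m from the base axis. Payload 7 kg.
Tool frame: the origin (TCP) lies midway between the tips of the shut fingers; the grasp point (between the pads) lies 19 mm behind it; z points along the fingers, x is the direction in which the jaws open and shut, and the axes are right-handed (so a half turn about z gives the same grasp; the last joint's range is limited). The gripper opens to 85 mm and grips with 20 to 120 N. Pads are 22 mm wide; open, the fingers measure 114 mm over their backs; the gripper's body (76 mm by 85 mm) begins 54 mm behind the grasp point. The pads swing forward as they close: fully open they stand 13 mm farther back than shut.
Start: joints at [1.456, 0.359, 0.012, 0, -1.224, -0.288], TCP at [0.265, 0.621, 0.231] pointing down, gripper open.
Joint ranges: [-3.07, 3.07], [-1.43, 2.12], [-1.02, 1.25], [-3.03, 1.67], [-3.05, -0], [-3.03, 3.03]. Speed limits (rad/s): [2.39, 2.39, 3.01, 3.14, 3.14, 3.14].

## Interface

Orientations are given as a rotation vector (axis times angle).
In Python, from plant import monitor, camera, get_calibration, workorder gives the robot as it stands.
- The arm moves only by the tool step_arm, never from a script. Its argument "deltas" is text: rows parted by semicolons, each of 7 numbers parted by spaces: the shift along the world's x, y, z in m, then the turn, a rotation vector about the world's x, y, z in degrees, then the closure in counts, from 0 (fully open) to 255 (shut). A call has exactly 8 rows; each row shifts and turns the commanded pose from where the row before left it; what a row does not reach is not made up. A row lasts 1/12 s, in which the tool goes at most 41.7 mm and 7.16 degrees, less where a joint would pass 70% of its speed; a pose out of reach is approached as far as the arm can. A call with a gripper value outside its range is refused whole. The fingers move at their own pace and stop on an object; "grip_force" is the grip in N (left out, the last holds). Time passes only in rows, so rows that do not move let the fingers close, or fill a call up. It gives the time, the measured TCP pose, the force and the opening at its end, in the units of the state.
- monitor.get_state(): the state, without advancing time (a new reading comes with each control period).
- camera(name): name is "scene" or "top" or "wrist"; returns the picture (384x512x3 uint8, red, green, blue); there is no depth.
- get_calibration(name): a dict with "fx", "fy", "cx", "cy" (pixels), "T" (4x4, takes a point from camera to world coordinates). Camera axes: x right, y down, z forward; pixel columns grow to the right and rows downward; lengths in m; the calibration is good to about 2 mm. A picture is of the moment at which its call begins: read the wrist's pose just before it. get_calibration takes no time and is no camera call; for the wrist camera it gives the pose at the moment of the call.
- workorder.hand_in(): hands the job in, once; it reports no verdict.
The state is a dict: "t": time; "q": joint angles; "joint_velocities": joint speeds; "tau": joint torques, N m; "position": TCP position; "orientation": TCP orientation; "wrist_force": force on the tool from outside, world axes, zero at the start; "wrist_torque": the same for the moment, N m; "width": finger opening in m.
Only numpy, scipy, OpenCV 4.12 (cv2) and the standard library are available. Lean on these libraries where they do the work, as an engineer would, in place of code of your own. Each camera call takes 0.05 s, during which the arm holds its last target.

## Task

Free the sheet guide and set it for the next job: pull the black pin knob up, turn it a quarter turn and let it down into its brass rest notch so that it stays out by itself. Then let go of it and push the guide along its rail until its black pointer stands level with the red clip (not the yellow one), leave the pin parked, and leave the guide at rest. Do not disturb the glue bottle, the tape roll or the cup.

Things in the scene. Friction and masses are not known exactly. Their poses are not given: they have to be found in the camera images.
- bed: green fixed bed of a sheet-squaring board, 270 mm (its x) by 480 mm (its y), flat top 30 mm above the table; origin at the centre of its underside, on the table, z up. A steel rail for the guide runs along its y at x = -70 mm, the whole length; a silver scale strip runs along its y at x = +119 mm.
- guide (a joint): position of the aluminium sheet guide along the bed's +y, in m; 0 = home, where the spring pin, when down, locks it (about 1 mm of play). With the pin out it slides from -0.15 to +0.15, takes about 3 N to push slowly, and stays where it is left.
- pin_lift (a joint): how far the spring pin is pulled up out of its hole, in m: 0 = fully in (locked), 0.020 = upper stop. Spring: 5 N at 0, rising 0.25 N per mm. The pin's cross lug clears the collar's rim above 0.014; the brass rest notch is 3 mm deep in the rim, so parked it reads about 0.011; the guide is free above about 0.008.
- pin_turn (a joint): turn of the pin knob about the vertical relative to the guide, in rad, counter-clockwise from above positive; near 0 = lug in the deep slot, the only angle where the pin can go in; it cannot be turned until it is pulled up past 0.014. A quarter turn either way (+1.57 or -1.57, within 0.25) brings the lug over the rest notch. Stops at +-1.95.
- knob (a point): centre of the black T-bar knob on top of the pin: a bar 46 mm long (its x, with a white line on top), 12 mm wide (its y) and 20 mm high; its centre is 122 mm above the table when the pin is in. It rises and turns with the pin. Below it is a 10 mm stem, and a square dark steel collar 36 mm wide whose rim is 96 mm above the table (16 mm below the bar when the pin is in), with room for fingertips beside the bar. The pin axis is vertical, at x = -70 mm of the bed.
- blade (a point): a point in the middle of the guide's upright blade, 105 mm from the pin axis towards the bed's +x and 54 mm above the table; axes as the bed's; moves with the guide. The blade is a plate 10 mm thick (along y), 34 to 74 mm above the table, that reaches from 77 mm nearer the pin to 68 mm beyond this point along x. Both its faces are free to be pushed here, clear of the knob and of the clips.
- pointer (a point): tip of the small black pointer at the far (+x) end of the guide's blade, 3 mm above the bed's top, beside the scale; moves with the guide; axes as the bed's; the blade's mid-plane passes through it.
- red_clip: red plastic clip fixed on the scale strip, 16 mm wide along the bed's y, 16 mm high, origin at the centre of the underside of its tall part, axes as the bed's. The target: the pointer's y must match its y. It lies 60 to 115 mm from home, on either side.
- yellow_clip: yellow clip of the same shape fixed on the other side of home: a different job's mark, not the target.
- glue: white glue bottle, 52 mm wide, 130 mm high, standing on the table beside the bed; leave alone. Origin at the centre of its underside.
- tape: amber tape roll, 90 mm wide, 24 mm high, lying on the table beside the bed; leave alone. Origin at the centre of its underside.
- clip_cup: small blue cup, 72 mm wide, 50 mm high, standing on the table beside the bed; leave alone. Origin at the centre of its underside.

How it is judged:
By the outcome, as a careful person would: the job done as asked, in the order asked, and still so for the second after the job is handed in, with the robot touching nothing.
It also fails if it takes over 58 s, if anything falls off the work surface, if the arm or the gripper's body presses on something with over 40 N, if the wrist force passes 120 N, or if a joint passes its speed limit or range.

## Working session

There is one attempt and no reset: what is moved stays moved. The work goes in short steps, Python scripts to look and compute and a tool call to move; the robot and the scene stay as the last step left them, time stands still between calls to the robot, and variables do not carry over. Pictures are saved under pics/ and viewed, and the job is handed in when it is done.

Besides the shell and the picture viewer there is one more tool, called after ">>>" as name(argument=value, ...), one argument or row to a line, values as JSON. step_arm: Moves the arm, as the interface text tells. Its arguments: {"type":"object","properties":{"deltas":{"type":"string"},"grip_force":{"type":"number"}},"required":["deltas"]}

```bash
ls; mkdir -p pics; python3 - <<'E'
from plant import monitor,camera,get_calibration
import cv2
for n in ("scene","top"):
    im=camera(n); cv2.imwrite(f"pics/{n}0.png",im[:,:,::-1]); print(get_calibration(n))
s=monitor.get_state(); print(s)
E
```

```text
pics
{'fx': 450.7218896452249, 'fy': 450.7218896452249, 'cx': 262.35827744752504, 'cy': 196.0326580740731, 'T': array([[-0.79227745,  0.52207784, -0.31580241,  0.92298433],
       [ 0.61004284,  0.66758766, -0.42681898,  0.46847548],
       [-0.01200694, -0.53081206, -0.84740451,  1.02518047],
       [ 0.        ,  0.        ,  0.        ,  1.        ]])}
{'fx': 480.9928049875892, 'fy': 480.9928049875892, 'cx': 258.35955591677435, 'cy': 185.67507168951465, 'T': array([[-0.00496243, -0.98338227,  0.18147918,  0.316086  ],
       [-0.99994011,  0.00310945, -0.01049349,  0.03951367],
       [ 0.00975481, -0.18152038, -0.9833388 ,  1.49377902],
       [ 0.        ,  0.        ,  0.        ,  1.        ]])}
{'t': 0.1, 'q': array([ 1.45608221e+00,  3.59280449e-01,  1.11235755e-02, -3.22359487e-04,
       -1.22411542e+00, -2.88077329e-01]), 'joint_velocities': array([-2.37214682e-03, -1.44182981e-03,  2.01317711e-03, -2.64930367e-04,
       -8.59475464e-05,  5.82176120e-04]), 'tau': array([-2.32420374e-03, -5.84766555e+01,  2.94107616e+01,  6.95459381e+00,
       -3.16884682e-03,  1.28760516e-05]), 'position': array([0.26445414, 0.62054474, 0.2304657 ]), 'orientation': array([ 1.73137648e+00, -2.62002209e+00,  1.46835270e-03]), 'wrist_force': array([ 0.8894461 , -0.19357055,  0.77914567]), 'wrist_torque': array([ 0.02728671, -0.04498237,  0.0278847 ]), 'width': 0.0852019448624428}
```

View pics/scene0.png

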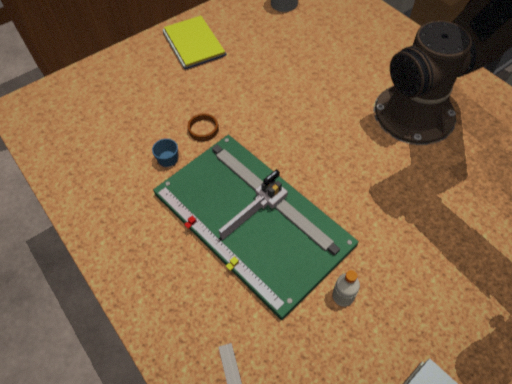

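View pics/top0.png

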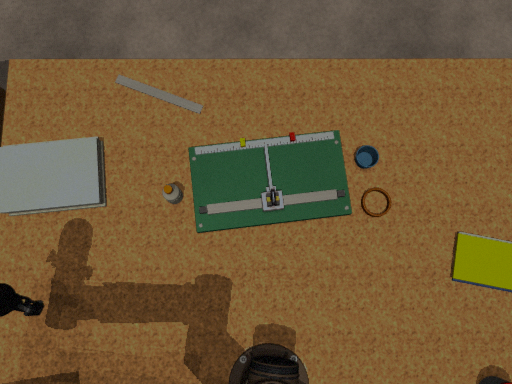

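```bash
python3 - <<'E'
import cv2
a=cv2.imread("pics/top0.png")[120:240,180:360]; cv2.imwrite("pics/top0c.png",cv2.resize(a,None,fx=4.4,fy=4.4,interpolation=2))
a=cv2.imread("pics/scene0.png")[130:310,150:360]; cv2.imwrite("pics/scene0c.png",cv2.resize(a,None,fx=3.3,fy=3.3,interpolation=2))
E
```

```text
(no output)
```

View pics/top0c.png

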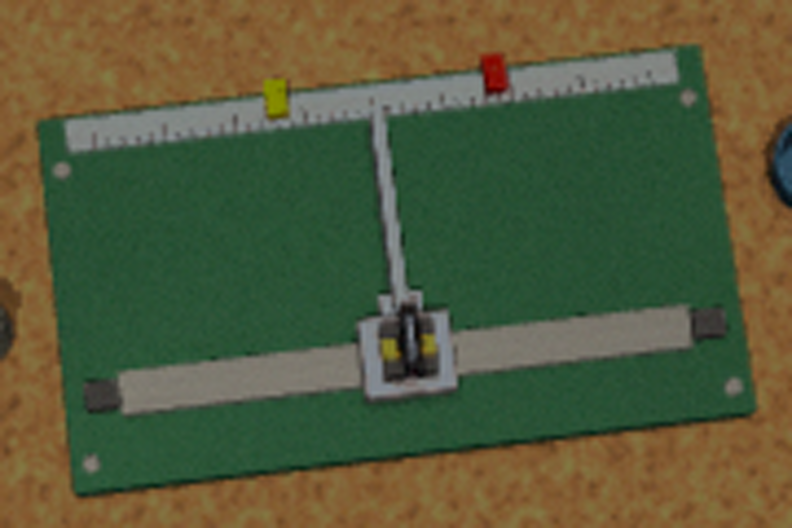

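View pics/scene0c.png

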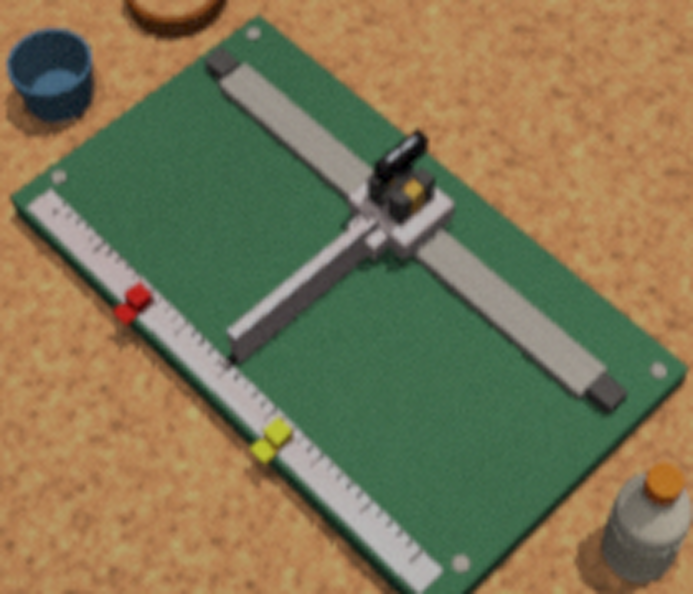

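```bash
cat >h.py <<'E'
import numpy as np
from plant import monitor,camera,get_calibration
def ray(n,uv,c=None):
    c=c or get_calibration(n); d=c["T"][:3,:3]@np.array([(uv[0]-c["cx"])/c["fx"],(uv[1]-c["cy"])/c["fy"],1]); return c["T"][:3,3],d
def onz(n,uv,z,c=None):
    o,d=ray(n,uv,c); return o+d*(z-o[2])/d[2]
def proj(n,p,c=None):
    c=c or get_calibration(n); q=c["T"][:3,:3].T@(np.array(p)-c["T"][:3,3]); return np.array([c["fx"]*q[0]/q[2]+c["cx"],c["fy"]*q[1]/q[2]+c["cy"]])
def b2w(b,p):
    c,s=np.cos(b[2]),np.sin(b[2]); return np.array([b[0]+c*p[0]-s*p[1],b[1]+s*p[0]+c*p[1],p[2]])
def w2b(b,p):
    c,s=np.cos(b[2]),np.sin(b[2]); x,y=p[0]-b[0],p[1]-b[1]; return np.array([c*x+s*y,-s*x+c*y,p[2]])
T=lambda u,v:(180+u/4.4,120+v/4.4)
S=lambda u,v:(150+u/3.3,130+v/3.3)
E
python3 - <<'E'
from h import *
from scipy.optimize import least_squares
obs=[("top",T(38,122),(.135,.24)),("top",T(700,47),(.135,-.24)),("top",T(755,410),(-.135,-.24)),("top",T(77,491),(-.135,.24)),
("scene",S(12,199),(.135,-.24)),("scene",S(260,15),(-.135,-.24)),("scene",S(687,370),(-.135,.24))]
f=lambda b:np.concatenate([proj(n,b2w(b,(*p,.03)))-uv for n,uv,p in obs])
r=least_squares(f,[.6,0,0]);b=r.x;print(b,np.round(r.fun,1))
for n,uv,z in [("top",T(409,345),.132),("scene",S(400,153),.132),("top",T(380,110),.033),("scene",S(235,360),.033),("top",T(493,70),.046),("scene",S(140,295),.046),("top",T(276,95),.046),("scene",S(278,432),.046),("top",T(377,110),.074)]:
    p=onz(n,uv,z);print(n,p,w2b(b,p))
E
```

```text
[ 0.6056174  -0.00771547  0.11338891] [-1.3 -1.4 -0.6 -1.3 -0.1  0.3 -2.   0.2 -1.4 -1.9 -0.4 -1.7  1.  -1.3]
top [ 0.53016362 -0.01666533  0.132     ] [-0.07598188 -0.00035508  0.132     ]
scene [ 0.5393243 -0.012489   0.132    ] [-0.06640749  0.00275794  0.132     ]
top [ 0.71539123 -0.0018365   0.033     ] [ 0.10973408 -0.00657926  0.033     ]
scene [0.70884482 0.0053193  0.033     ] [0.10403937 0.00127129 0.033     ]
top [ 0.74097942 -0.081919    0.046     ] [ 0.12609694 -0.0890427   0.046     ]
scene [ 0.7370156  -0.07757923  0.046     ] [ 0.1226496  -0.08428231  0.046     ]
top [0.72296803 0.07203133 0.046     ] [0.12562009 0.06595693 0.046     ]
scene [0.72012457 0.07727288 0.046     ] [0.12338795 0.07148655 0.046     ]
top [0.70418861 0.00140397 0.074     ] [ 0.09897006 -0.00209206  0.074     ]
```

```bash
python3 - <<'E'
from h import *
from scipy.spatial.transform import Rotation as R
s=monitor.get_state();c=get_calibration("wrist");Rt=R.from_rotvec(s["orientation"]).as_matrix()
print(Rt.round(3)); print("cam in tool",(Rt.T@(c["T"][:3,3]-s["position"])).round(4));print((Rt.T@c["T"][:3,:3]).round(3),c["fx"],c["cx"],c["cy"])
E
```

```text
[[-0.392 -0.92  -0.   ]
 [-0.92   0.392 -0.001]
 [ 0.002 -0.    -1.   ]]
cam in tool [-1.000e-04 -7.000e-02 -1.419e-01]
[[ 1.     0.     0.001]
 [-0.     0.962  0.274]
 [-0.    -0.274  0.962]] 287.56024287336294 252.87670416208846 187.16323011152483
```

>>> step_arm(
  deltas="0.015 -0.037 0.008 0 0 3.5 0; 0.015 -0.037 0.008 0 0 3.5 0; 0.015 -0.037 0.008 0 0 3.5 0; 0.015 -0.037 0.008 0 0 3.5 0; 0.015 -0.037 0.008 0 0 3.5 0; 0.015 -0.037 0.008 0 0 3.5 0; 0.015 -0.037 0.008 0 0 3.5 0; 0.015 -0.037 0.008 0 0 3.5 0",
)

```text
t: 0.77
position: [0.3847, 0.3229, 0.2955]
orientation: [2.318, -2.12, -0.0]
wrist_force: [1.3, -0.1, -0.4]
width: 0.0853
```

>>> step_arm(
  deltas="0.017 -0.037 0.004 0 0 0.2 0; 0.017 -0.037 0.004 0 0 0.2 0; 0.017 -0.037 0.004 0 0 0.2 0; 0.017 -0.037 0.004 0 0 0.2 0; 0.017 -0.037 0.004 0 0 0.2 0; 0.017 -0.037 0.004 0 0 0.2 0; 0.017 -0.037 0.004 0 0 0.2 0; 0.017 -0.037 0.004 0 0 0 0",
)

```text
t: 1.43
position: [0.5208, 0.0269, 0.3275]
orientation: [-2.341, 2.095, 0.0]
wrist_force: [1.2, 0.2, 0.7]
width: 0.0857
```

>>> step_arm(
  deltas="0.01 -0.02 0 0 0 0 0; 0.01 -0.01 0 0 0 0 0; 0 0 0 0 0 0 0; 0 0 0 0 0 0 0; 0 0 0 0 0 0 0; 0 0 0 0 0 0 0; 0 0 0 0 0 0 0; 0 0 0 0 0 0 0",
)

```text
t: 2.1
position: [0.5403, -0.0003, 0.3275]
orientation: [-2.342, 2.094, -0.0]
wrist_force: [-0.0, -0.4, 0.3]
width: 0.0851
```

```bash
python3 - <<'E'
from h import *
import cv2,pickle
s=monitor.get_state();c=get_calibration("wrist");im=camera("wrist");print(s["q"],s["position"],s["orientation"])
cv2.imwrite("pics/w1.png",im[:,:,::-1]);pickle.dump(c,open("w1.pkl","wb"))
cv2.imwrite("pics/w1b.png",cv2.resize(im[:,:,::-1],None,fx=1.5,fy=1.5,interpolation=2))
E
```

```text
[ 3.62294697e-01  8.61140609e-02 -1.25447789e-01 -2.23040449e-05
 -1.35883909e+00  1.32017901e+00] [ 5.40336123e-01 -3.05258784e-04  3.27516545e-01] [-2.34168313e+00  2.09376614e+00 -2.55789701e-04]
```

View pics/w1b.png

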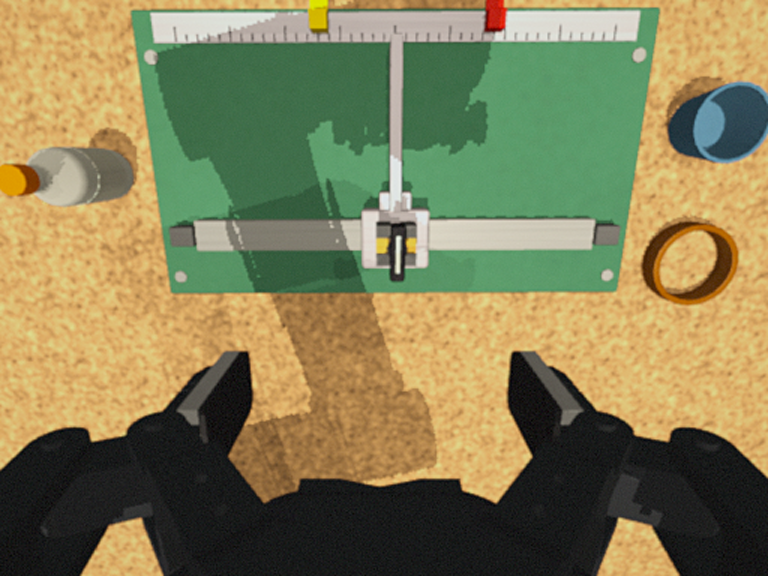

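```bash
python3 - <<'E'
import cv2
a=cv2.imread("pics/w1.png")
cv2.imwrite("pics/w1c.png",cv2.resize(a[0:50,80:240],None,fx=5,fy=5,interpolation=2))
cv2.imwrite("pics/w1d.png",cv2.resize(a[0:50,240:450],None,fx=3.8,fy=3.8,interpolation=2))
cv2.imwrite("pics/w1e.png",cv2.resize(a[120:200,210:320],None,fx=7,fy=7,interpolation=2))
E
```

```text
(no output)
```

View pics/w1c.png

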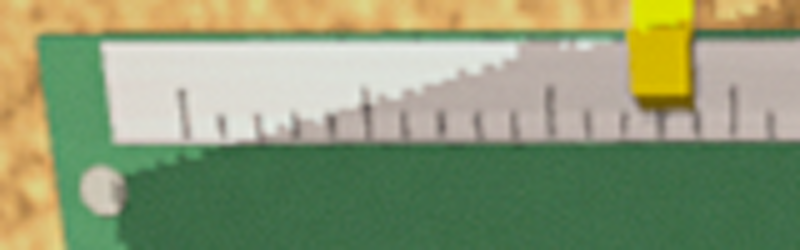

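View pics/w1d.png

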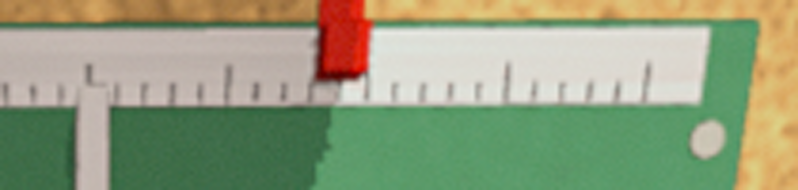

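View pics/w1e.png

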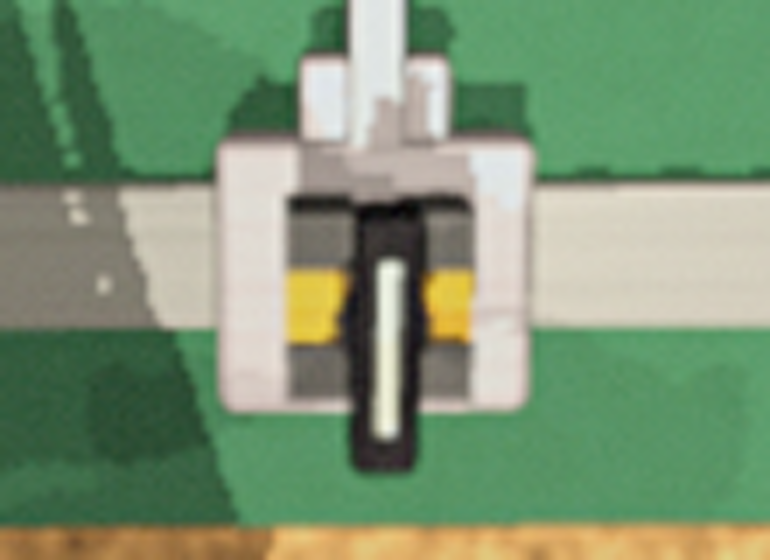

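```bash
python3 - <<'E'
from h import *
import pickle
from scipy.optimize import least_squares
c=pickle.load(open("w1.pkl","rb"))
C=lambda u,v:(80+u/5,v/5)
D=lambda u,v:(240+u/3.8,v/3.8)
E=lambda u,v:(210+u/7,120+v/7)
obs=[(C(38,36),(.135,.24)),(D(758,21),(.135,-.24)),((618/1.5,292/1.5),(-.135,-.24)),((172/1.5,292/1.5),(-.135,.24))]
ticks=[(C(188,138)[0],.2),(C(369,138)[0],.15),(C(551,138)[0],.1),(C(733,138)[0],.05),(D(228,100)[0],-.05),(D(504,100)[0],-.15),(D(643,100)[0],-.2)]
f=lambda b:np.concatenate([proj("w",b2w(b,(*p,.03)),c)-uv for uv,p in obs]+[[proj("w",b2w(b,(.108,y,.03)),c)[0]-u] for u,y in ticks])
r=least_squares(f,[.6,0,.113]);b=r.x;print(b,np.round(r.fun,1)); np.save("bed.npy",b)
for n,uv,z in [("red base c",D(342,77),.03),("red base L",D(318,78),.03),("red base R",D(366,76),.03),("yel base c",C(665,107),.03),("knob far",E(391,205),.132),("knob near",E(385,470),.132),("line far",E(391,262),.132),("line near",E(385,438),.132),("blade end",D(93,90),.074)]:
    p=onz("w",uv,z,c);print(n,p.round(4),w2b(b,p).round(4))
for n in("top","scene"):
    for yy in(-.085,-.09): print(n,yy,[proj(n,b2w(b,(.119,yy,z))).round(1) for z in(.03,.046)])
print(b2w(b,(-.07,0,.122)))
E
```

```text
[ 0.60592149 -0.00842844  0.11669157] [-2.2 -0.8  2.3 -1.   0.3  1.1 -1.7  2.5  0.1  0.3  0.4  0.4 -0.2  0.1
 -0.1]
red base c [ 0.7325 -0.085   0.03  ] [ 0.1168 -0.0908  0.03  ]
red base L [ 0.7312 -0.0765  0.03  ] [ 0.1165 -0.0822  0.03  ]
red base R [ 0.7338 -0.0935  0.03  ] [ 0.1171 -0.0994  0.03  ]
yel base c [0.7133 0.0735 0.03  ] [0.1162 0.0688 0.03  ]
knob far [ 0.5621 -0.0136  0.132 ] [-0.0441 -0.      0.132 ]
knob near [ 0.5161 -0.0183  0.132 ] [-0.0904  0.0007  0.132 ]
line far [ 0.5525 -0.0148  0.132 ] [-5.37e-02 -1.00e-04  1.32e-01]
line near [ 0.5218 -0.0176  0.132 ] [-0.0846  0.0007  0.132 ]
blade end [0.7075 0.0037 0.074 ] [0.1023 0.0002 0.074 ]
top -0.085 [array([290.8, 139.5]), array([291.1, 138.1])]
top -0.09 [array([292.3, 139.3]), array([292.7, 137.9])]
scene -0.085 [array([194. , 221.5]), array([193.1, 218.4])]
scene -0.09 [array([192.8, 220.2]), array([191.9, 217.1])]
[ 0.53639754 -0.01657833  0.122     ]
```

>>> step_arm(
  deltas="-0.003 -0.016 -0.02 0 0 0 0; 0 0 -0.035 0 0 0 0; 0 0 -0.035 0 0 0 0; 0 0 -0.035 0 0 0 60; 0 0 -0.03 0 0 0 100; 0 0 -0.03 0 0 0 100; 0 0 -0.02 0 0 0 120; 0 0 0 0 0 0 120",
  grip_force=60,
)

```text
t: 2.82
position: [0.5347, -0.0173, 0.1182]
orientation: [2.336, -2.092, -0.007]
wrist_force: [-0.6, -0.4, 0.2]
width: 0.0458
```

```bash
python3 - <<'E'
from h import *
import cv2
im=camera("wrist");print(monitor.get_state()["position"])
cv2.imwrite("pics/w2.png",cv2.resize(im[:,:,::-1],None,fx=1.5,fy=1.5,interpolation=2))
E
```

```text
[ 0.53627144 -0.01713354  0.12072836]
```

View pics/w2.png

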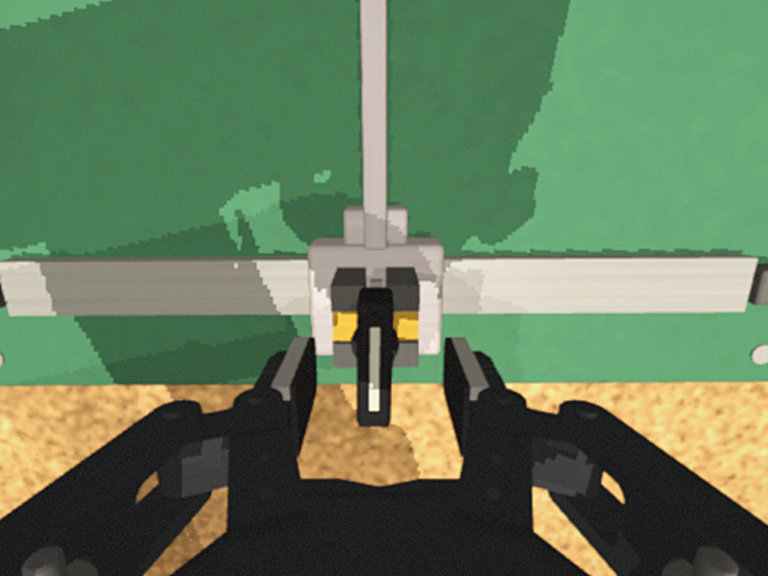

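>>> step_arm(
  deltas="0.001 0.001 -0.008 0 0 0 120; 0 0 -0.008 0 0 0 160; 0 0 0 0 0 0 220; 0 0 0 0 0 0 255; 0 0 0 0 0 0 255; 0 0 0 0 0 0 255; 0 0 0 0 0 0 255; 0 0 0 0 0 0 255",
  grip_force=60,
)

```text
t: 3.53
position: [0.5387, -0.016, 0.1067]
orientation: [-2.34, 2.095, -0.0]
wrist_force: [-1.0, 1.6, 1.1]
width: 0.0108
```

```bash
python3 - <<'E'
from h import *
import cv2
im=camera("wrist");s=monitor.get_state();print(s["position"],s["wrist_force"],s["wrist_torque"],s["width"])
cv2.imwrite("pics/w3.png",cv2.resize(im[:,:,::-1],None,fx=1.5,fy=1.5,interpolation=2))
E
```

```text
[ 0.5387439  -0.01596914  0.10671629] [-1.53899908  1.61897686  2.02209779] [ 0.55260021  0.56382811 -0.0112652 ] 0.01109114378803593
```

View pics/w3.png

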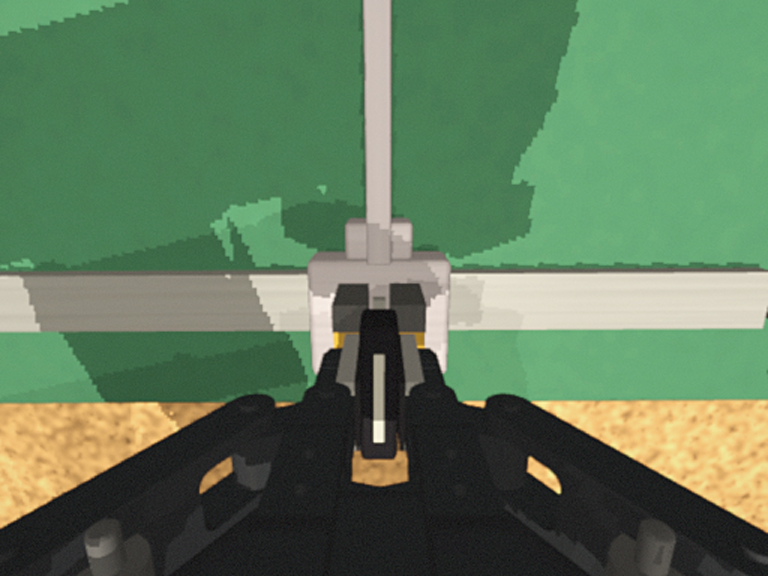

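>>> step_arm(
  deltas="0 0 0.004 0 0 0 255; 0 0 0.004 0 0 0 255; 0 0 0.004 0 0 0 255; 0 0 0.003 0 0 0 255; 0 0 0.003 0 0 0 255; 0 0 0 0 0 0 255; 0 0 0 0 0 0 255; 0 0 0 0 0 0 255",
)

```text
t: 4.25
position: [0.5384, -0.016, 0.124]
orientation: [2.34, -2.096, -0.001]
wrist_force: [1.6, 1.4, -9.6]
width: 0.011
```

```bash
python3 - <<'E'
from h import *
import cv2
im=camera("wrist");s=monitor.get_state();print(s["position"],s["wrist_force"],s["wrist_torque"],s["width"])
cv2.imwrite("pics/w4.png",cv2.resize(im[100:,100:400,::-1],None,fx=2,fy=2,interpolation=2))
E
```

```text
[ 0.53844266 -0.01598779  0.12400229] [ 1.90835391  2.11766657 -9.63118448] [ 0.65328217 -0.70336377  0.03765701] 0.011034148054505215
```

View pics/w4.png

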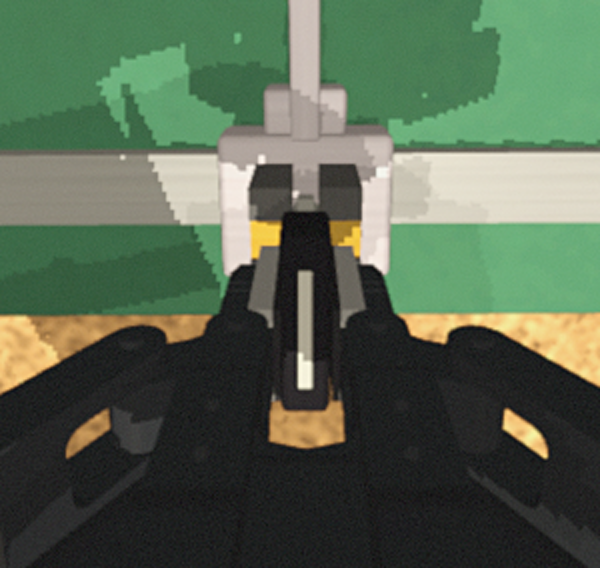

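>>> step_arm(
  deltas="0 0 0 0 0 -4 255; 0 0 0 0 0 -6 255; 0 0 0 0 0 -6 255; 0 0 0 0 0 -6 255; 0 0 0 0 0 -6 255; -0.0005 0 0 0 0 -6 255; 0 0 0 0 0 -6 255; 0 0 0 0 0 -5 255",
)

```text
t: 4.97
position: [0.538, -0.0165, 0.1241]
orientation: [1.353, -2.835, 0.001]
wrist_force: [1.8, -1.6, -10.2]
width: 0.011
```

```bash
python3 - <<'E'
from h import *
s=monitor.get_state();print(s["position"],s["orientation"],s["wrist_force"],s["wrist_torque"],s["width"],s["q"])
E
```

```text
[ 0.53801877 -0.01654692  0.12411015] [ 1.35256418e+00 -2.83469809e+00  8.27780608e-04] [  1.8478214   -1.64031796 -10.19414424] [-0.50507115 -0.96588139 -0.00736244] 0.01104100460996119 [ 3.34035637e-01  2.32869030e-01 -4.34324070e-01  7.71198420e-04
 -9.04282164e-01  5.55882620e-01]
```

>>> step_arm(
  deltas="0 0 0 0 0 -6 255; 0 0 0 0 0 -6 255; 0 0 0 0 0 -6 255; 0 0 0 0 0 -6 255; -0.0005 0 0 0 0 -6 255; 0 0 0 0 0 -6 255; 0 0 0 0 0 -6 255; 0 0 0 0 0 -3 255",
)

```text
t: 5.63
position: [0.5372, -0.0168, 0.124]
orientation: [0.164, -3.136, 0.002]
wrist_force: [1.8, -2.2, -9.4]
width: 0.0106
```

>>> step_arm(
  deltas="0 0 0 0 0 0 255; 0 0 0 0 0 0 255; 0 0 0 0 0 0 255; 0 0 0 0 0 0 255; 0 0 0 0 0 0 255; 0 0 0 0 0 0 255; 0 0 0 0 0 0 255; 0 0 0 0 0 0 255",
)

```text
t: 6.3
position: [0.5373, -0.0161, 0.1242]
orientation: [0.174, -3.136, 0.0]
wrist_force: [0.1, -3.3, -10.7]
width: 0.011
```

```bash
python3 - <<'E'
from h import *
import cv2
im=camera("wrist");s=monitor.get_state();print(s["position"],s["orientation"],s["wrist_force"],s["wrist_torque"],s["width"],s["q"])
cv2.imwrite("pics/w5.png",cv2.resize(im[:,:,::-1],None,fx=1.5,fy=1.5,interpolation=2))
E
```

```text
[ 0.5372721  -0.01612606  0.12416324] [ 1.73410482e-01 -3.13612107e+00  1.97903387e-04] [ 0.09243239 -2.47263063 -9.78046604] [-0.95548925  0.02837007  0.04443101] 0.010866294233974009 [ 3.34814693e-01  2.31782509e-01 -4.35323684e-01 -8.49451473e-05
 -9.04379374e-01 -2.24285511e-01]
```

View pics/w5.png

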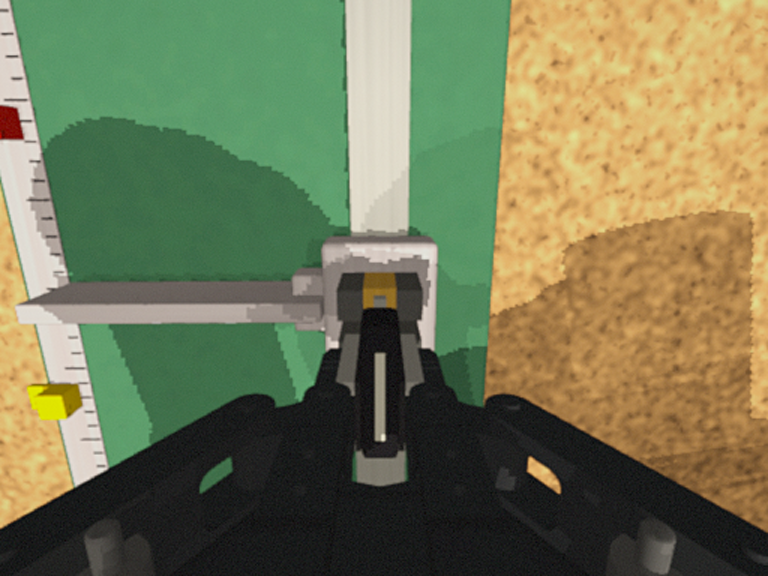

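>>> step_arm(
  deltas="0 0 -0.002 0 0 0 255; 0 0 -0.002 0 0 0 255; 0 0 -0.002 0 0 0 255; 0 0 0 0 0 0 255; 0 0 0 0 0 0 255; 0 0 0 0 0 0 255; 0 0 0 0 0 0 255; 0 0 0 0 0 0 255",
)

```text
t: 7.02
position: [0.5375, -0.0161, 0.1183]
orientation: [0.173, -3.137, 0.0]
wrist_force: [-1.7, -2.5, -9.2]
width: 0.0109
```

```bash
python3 - <<'E'
from h import *
s=monitor.get_state();print(s["position"],s["wrist_force"],s["wrist_torque"],s["width"])
E
```

```text
[ 0.53745256 -0.01607348  0.11827672] [-1.73332685 -2.53034839 -9.17319201] [-1.08253048  0.59824173  0.05667033] 0.01094648102535639
```

>>> step_arm(
  deltas="0 0 -0.001 0 0 0 255; 0 0 0 0 0 0 255; 0 0 0 0 0 0 255; 0 0 0 0 0 0 255; 0 0 0 0 0 0 255; 0 0 0 0 0 0 255; 0 0 0 0 0 0 255; 0 0 0 0 0 0 255",
)

```text
t: 7.68
position: [0.5376, -0.0161, 0.1177]
orientation: [-0.173, 3.137, -0.0]
wrist_force: [-4.5, -2.2, -0.4]
width: 0.0111
```

```bash
python3 - <<'E'
from h import *
s=monitor.get_state();print(s["position"],s["wrist_force"],s["wrist_torque"],s["width"])
E
```

```text
[ 0.53755895 -0.0161091   0.11770192] [-4.46470287 -2.2218088  -0.44385855] [-0.91594184  1.86703476  0.02933884] 0.011074348025882861
```

>>> step_arm(
  deltas="0 0 0 0 0 0 200; 0 0 0 0 0 0 150; 0 0 0 0 0 0 110; 0 0 0 0 0 0 110; 0 0 0.01 0 0 0 110; 0 0 0.03 0 0 0 110; 0 0 0.035 0 0 0 110; 0 0 0.035 0 0 0 110",
)

```text
t: 8.35
position: [0.5374, -0.0161, 0.2292]
orientation: [0.174, -3.136, 0.001]
wrist_force: [1.9, -0.2, -0.5]
width: 0.0485
```

>>> step_arm(
  deltas="0 0 0.03 0 0 0 110; 0 0 0.03 0 0 0 110; 0 0 0.02 0 0 0 200; 0 0 0 0 0 0 255; 0 0 0 0 0 0 255; 0 0 0 0 0 0 255; 0 0 0 0 0 0 255; 0 0 0 0 0 0 255",
)

```text
t: 9.02
position: [0.5372, -0.0161, 0.3064]
orientation: [0.173, -3.135, 0.001]
wrist_force: [0.1, -0.4, 0.4]
width: -0.0002
```

```bash
python3 - <<'E'
from h import *
import cv2,pickle
c=get_calibration("wrist");im=camera("wrist");s=monitor.get_state();print(s["position"],s["orientation"],s["wrist_force"],s["width"])
pickle.dump(c,open("w6.pkl","wb"));cv2.imwrite("pics/w6.png",im[:,:,::-1])
cv2.imwrite("pics/w6b.png",cv2.resize(im[:,:,::-1],None,fx=1.5,fy=1.5,interpolation=2))
E
```

```text
[ 0.53726713 -0.01613045  0.30641737] [ 1.73094833e-01 -3.13515957e+00  6.01116036e-04] [-0.15126652 -0.24004049 -0.26406769] -0.00023794080098610065
```

View pics/w6b.png

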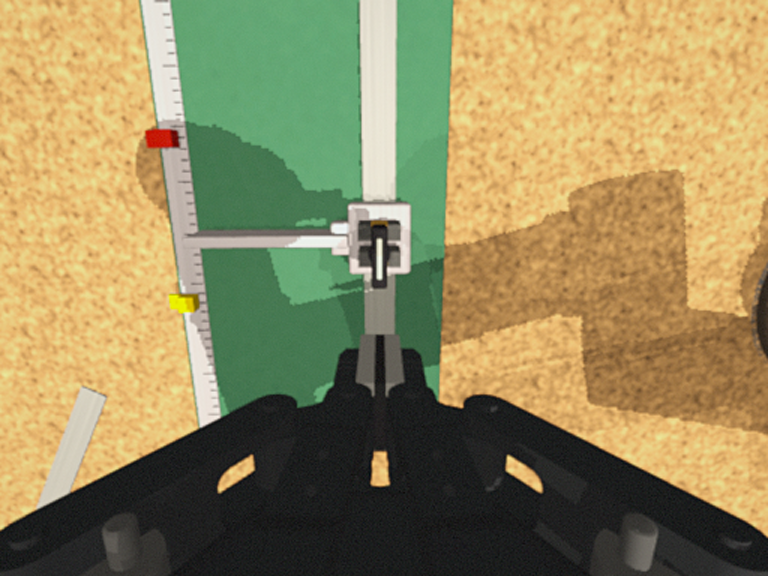

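```bash
python3 - <<'E'
from h import *
b=np.load("bed.npy");p=monitor.get_state()["position"]
print(w2b(b,p))
for y in (.05,.016,-.066): print(y,b2w(b,(.035,y,.042))-p)
E
```

```text
[-0.06908418  0.00034359  0.30641737]
0.05 [ 0.09759499  0.06143691 -0.26441737]
0.016 [ 0.1015535   0.02766814 -0.26441737]
-0.066 [ 0.11110051 -0.0537742  -0.26441737]
```

>>> step_arm(
  deltas="0.0244 0.0153 -0.012 0 0 0 255; 0.0244 0.0153 -0.012 0 0 0 255; 0.0244 0.0153 -0.012 0 0 0 255; 0.0244 0.0155 -0.012 0 0 0 255; 0 0 -0.03 0 0 0 255; 0 0 -0.03 0 0 0 255; 0 0 -0.03 0 0 0 255; 0 0 -0.03 0 0 0 255",
)

```text
t: 9.73
position: [0.6348, 0.0453, 0.1371]
orientation: [0.173, -3.136, 0.001]
wrist_force: [1.1, 0.1, 0.1]
width: -0.0003
```

>>> step_arm(
  deltas="0 0 -0.03 0 0 0 255; 0 0 -0.03 0 0 0 255; 0 0 -0.02 0 0 0 255; 0 0 -0.014 0 0 0 255; 0 0 0 0 0 0 255; 0 0 0 0 0 0 255; 0 0 0 0 0 0 255; 0 0 0 0 0 0 255",
)

```text
t: 10.4
position: [0.6361, 0.0456, 0.0467]
orientation: [-0.173, 3.135, 0.001]
wrist_force: [0.4, -1.1, 0.3]
width: 0.0001
```

```bash
python3 - <<'E'
from h import *
import cv2
im=camera("wrist");s=monitor.get_state();print(s["position"],w2b(np.load("bed.npy"),s["position"]),s["wrist_force"])
cv2.imwrite("pics/w7.png",cv2.resize(im[:,:,::-1],None,fx=1.5,fy=1.5,interpolation=2))
E
```

```text
[0.63604117 0.04561132 0.0466965 ] [0.03620653 0.05016551 0.0466965 ] [-1.08769449  0.230802    0.48941838]
```

View pics/w7.png

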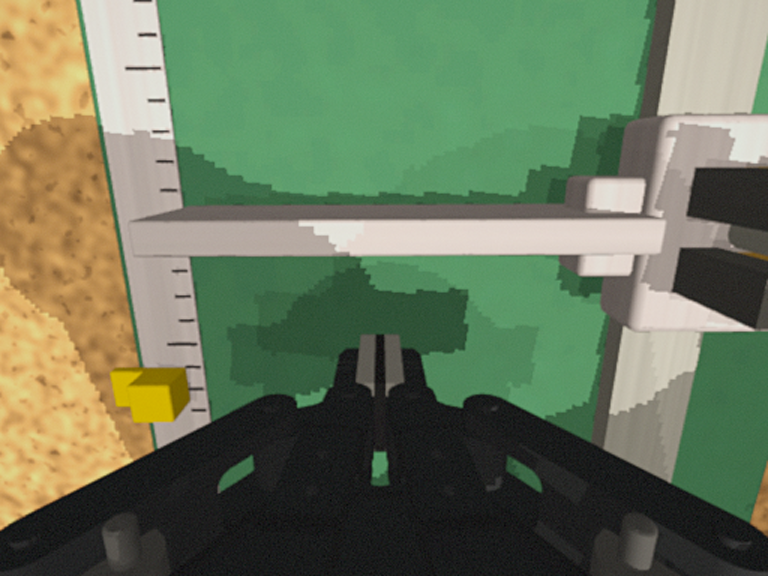

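>>> step_arm(
  deltas="0.001 -0.01 -0.002 0 0 0 255; 0.001 -0.01 -0.001 0 0 0 255; 0.0006 -0.005 0 0 0 0 255; 0.0005 -0.004 0 0 0 0 255; 0.0005 -0.004 0 0 0 0 255; 0.0005 -0.004 0 0 0 0 255; 0.0005 -0.004 0 0 0 0 255; 0.0005 -0.004 0 0 0 0 255",
)

```text
t: 11.12
position: [0.6403, 0.0003, 0.0424]
orientation: [0.173, -3.137, -0.0]
wrist_force: [-2.3, 3.1, 2.1]
width: 0.0001
```

>>> step_arm(
  deltas="0.0006 -0.005 0 0 0 0 255; 0.0006 -0.005 0 0 0 0 255; 0.0006 -0.005 0 0 0 0 255; 0.0006 -0.005 0 0 0 0 255; 0.0006 -0.005 0 0 0 0 255; 0.0006 -0.005 0 0 0 0 255; 0.0006 -0.005 0 0 0 0 255; 0.0006 -0.005 0 0 0 0 255",
)

```text
t: 11.78
position: [0.6451, -0.0402, 0.0423]
orientation: [0.173, -3.137, 0.0]
wrist_force: [-1.0, 2.8, 2.1]
width: -0.0002
```

```bash
python3 - <<'E'
from h import *
import cv2
im=camera("wrist");s=monitor.get_state();print(s["position"],w2b(np.load("bed.npy"),s["position"]),s["wrist_force"],s["wrist_torque"])
cv2.imwrite("pics/w8.png",cv2.resize(im[:,:,::-1],None,fx=1.5,fy=1.5,interpolation=2))
E
```

```text
[ 0.64521777 -0.04104302  0.04221323] [ 0.03523182 -0.03696792  0.04221323] [-0.40920451 -1.21774484  0.60837492] [-0.07864071  0.03467958 -0.00254095]
```

View pics/w8.png

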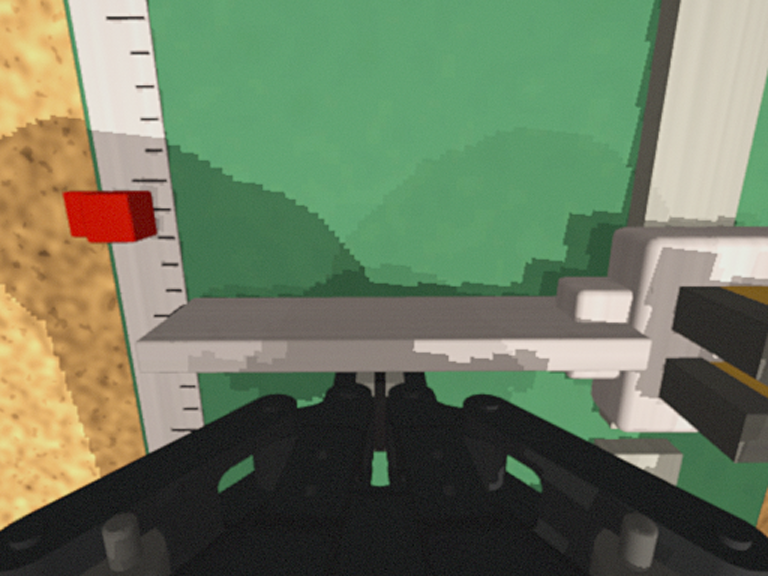

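>>> step_arm(
  deltas="0.0006 -0.005 0 0 0 0 255; 0.0006 -0.005 0 0 0 0 255; 0.0006 -0.005 0 0 0 0 255; 0.0006 -0.005 0 0 0 0 255; 0.0006 -0.005 0 0 0 0 255; 0.0003 -0.003 0 0 0 0 255; 0.0002 -0.002 0 0 0 0 255; 0 0 0 0 0 0 255",
)

```text
t: 12.5
position: [0.6488, -0.0704, 0.0423]
orientation: [-0.173, 3.137, -0.001]
wrist_force: [0.8, -0.4, 0.8]
width: 0.0002
```

```bash
python3 - <<'E'
from h import *
import cv2
c=get_calibration("wrist");im=camera("wrist");s=monitor.get_state();print(s["position"],w2b(np.load("bed.npy"),s["position"]),s["wrist_force"],s["wrist_torque"])
import pickle;pickle.dump(c,open("w9.pkl","wb"))
cv2.imwrite("pics/w9.png",cv2.resize(im[100:280,30:230,::-1],None,fx=3.3,fy=3.3,interpolation=2))
E
```

```text
[ 0.64879905 -0.07020622  0.04232141] [ 0.03539336 -0.06634975  0.04232141] [0.22479433 0.58373483 0.13873653] [-0.01399632  0.03032161 -0.01210235]
```

View pics/w9.png

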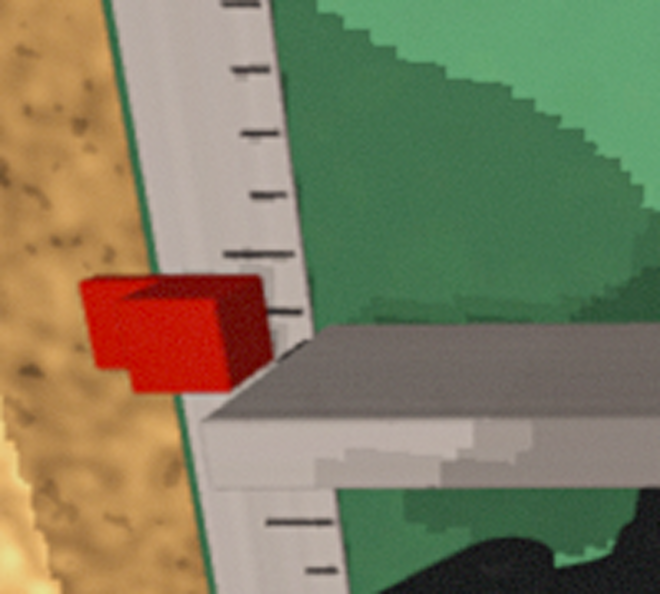

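```bash
python3 - <<'E'
from h import *
import pickle
b=np.load("bed.npy");c=pickle.load(open("w9.pkl","rb"))
G=lambda u,v:(30+u/3.3,100+v/3.3)
for n,uv,z in [("t-100",G(293,254),.03),("t-90",G(301,311),.03),("t-70?",G(333,522),.03),("t-110",G(285,195),.03),("red b -y",G(262,275),.03),("red b +y",G(272,358),.03),("red top",G(213,298),.046),("red top+",G(232,390),.046),("pointer tip",G(279,360),.033),("blade low edge",G(335,325),.034),("blade top -y",G(203,418),.074),("blade top +y",G(215,488),.074),("bl top+ r",G(600,488),.074),("bl top- r",G(600,417),.074)]:
    print(n,w2b(b,onz("w",uv,z,c)).round(4))
E
```

```text
t-100 [ 0.1096 -0.0987  0.03  ]
t-90 [ 0.1096 -0.0887  0.03  ]
t-70? [ 0.109  -0.0485  0.03  ]
t-110 [ 0.1096 -0.1087  0.03  ]
red b -y [ 0.1153 -0.0951  0.03  ]
red b +y [ 0.1157 -0.0802  0.03  ]
red top [ 0.115  -0.0958  0.046 ]
red top+ [ 0.1143 -0.0808  0.046 ]
pointer tip [ 0.113  -0.0809  0.033 ]
blade low edge [ 0.1023 -0.0874  0.034 ]
blade top -y [ 0.1025 -0.0882  0.074 ]
blade top +y [ 0.1025 -0.0785  0.074 ]
bl top+ r [ 0.053  -0.0782  0.074 ]
bl top- r [ 0.0526 -0.0881  0.074 ]
```

>>> step_arm(
  deltas="0.0002 -0.0015 0 0 0 0 255; 0.0002 -0.0015 0 0 0 0 255; 0.0001 -0.0012 0 0 0 0 255; 0 0 0 0 0 0 255; 0 0 0 0 0 0 255; 0 0 0 0 0 0 255; 0 0 0 0 0 0 255; 0 0 0 0 0 0 255",
)

```text
t: 13.22
position: [0.6493, -0.0739, 0.0424]
orientation: [-0.173, 3.137, -0.0]
wrist_force: [0.5, 1.8, -0.5]
width: 0.0
```

```bash
python3 - <<'E'
from h import *
import cv2
c=get_calibration("wrist");im=camera("wrist");s=monitor.get_state();print(s["position"],w2b(np.load("bed.npy"),s["position"]),s["wrist_force"])
import pickle;pickle.dump(c,open("w10.pkl","wb"))
cv2.imwrite("pics/w10.png",cv2.resize(im[160:260,50:170,::-1],None,fx=6,fy=6,interpolation=2))
E
```

```text
[ 0.6492473  -0.07387919  0.04235225] [ 0.03541093 -0.07004993  0.04235225] [ 0.60922499  1.38827428 -0.33892246]
```

View pics/w10.png

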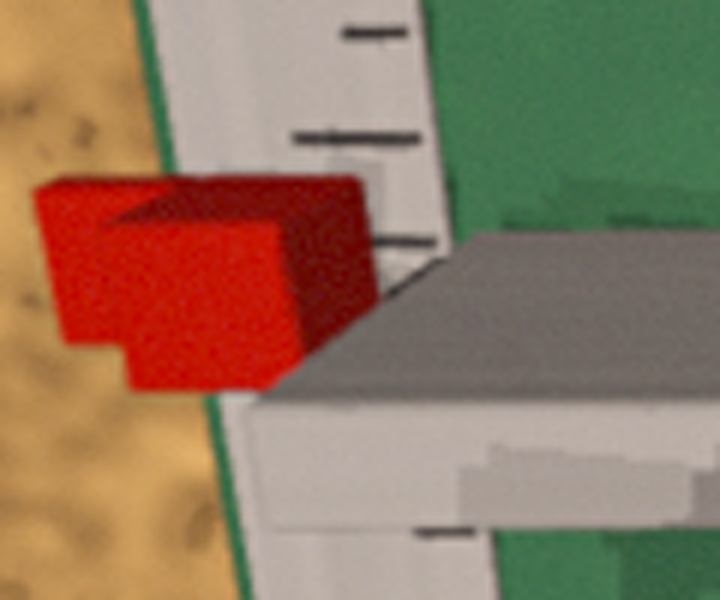

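>>> step_arm(
  deltas="-0.001 0.008 0 0 0 0 255; -0.001 0.008 0.005 0 0 0 255; 0 0 0.03 0 0 0 255; 0 0 0.03 0 0 0 255; 0.02 0 0.03 0 0 0 255; 0.025 0 0.02 0 0 0 255; 0.025 0 0 0 0 0 255; 0 0 0 0 0 0 255",
)

```text
t: 13.93
position: [0.7211, -0.057, 0.1593]
orientation: [-0.174, 3.132, -0.001]
wrist_force: [-0.6, 0.7, -0.5]
width: -0.0
```

>>> step_arm(
  deltas="0 -0.005 0 0 0 0 255; 0 -0.005 0 0 0 0 255; 0 0 0 0 0 0 255; 0 0 0 0 0 0 255; 0 0 0 0 0 0 255; 0 0 0 0 0 0 255; 0 0 0 0 0 0 255; 0 0 0 0 0 0 255",
)

```text
t: 14.6
position: [0.717, -0.0677, 0.1574]
orientation: [-0.173, 3.137, 0.0]
wrist_force: [0.6, -0.3, 0.6]
width: -0.0001
```

```bash
python3 - <<'E'
from h import *
import cv2
c=get_calibration("wrist");im=camera("wrist");s=monitor.get_state();print(s["position"],w2b(np.load("bed.npy"),s["position"]),s["wrist_force"])
import pickle;pickle.dump(c,open("w11.pkl","wb"))
cv2.imwrite("pics/w11.png",im[:,:,::-1])
cv2.imwrite("pics/w11b.png",cv2.resize(im[:,:,::-1],None,fx=1.5,fy=1.5,interpolation=2))
E
```

```text
[ 0.71705953 -0.06774318  0.15739242] [ 0.10347639 -0.07185081  0.15739242] [ 0.04510778  0.15368379 -0.40229826]
```

View pics/w11b.png

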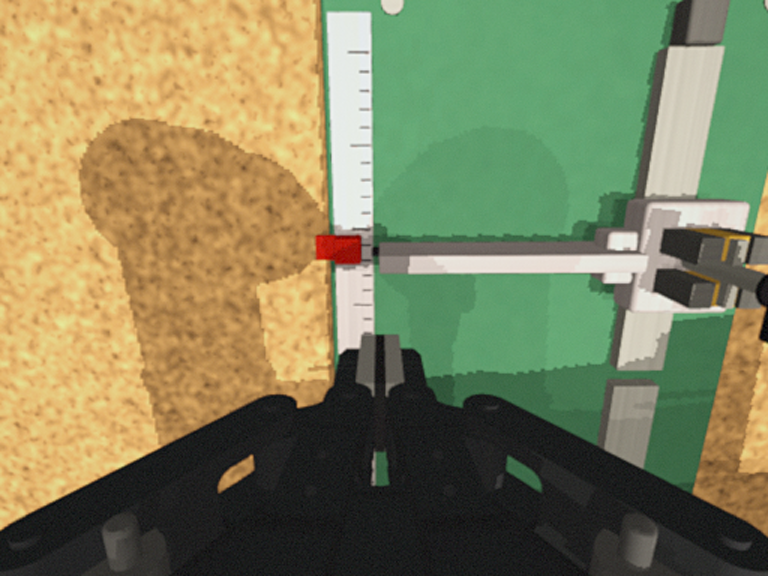

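```bash
python3 - <<'E'
import cv2
a=cv2.imread("pics/w11.png")[130:210,195:290]
cv2.imwrite("pics/w11c.png",cv2.resize(a,None,fx=7,fy=7,interpolation=2))
E
```

```text
(no output)
```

View pics/w11c.png

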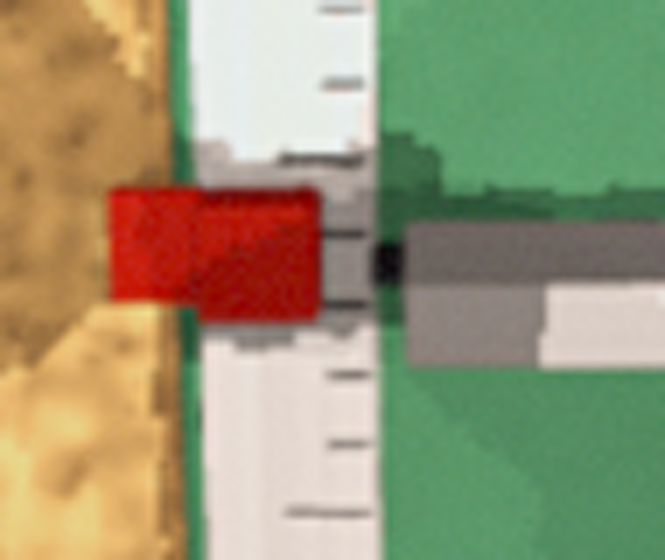

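```bash
python3 - <<'E'
from h import *
import pickle
b=np.load("bed.npy");c=pickle.load(open("w11.pkl","rb"))
G=lambda u,v:(195+u/7,130+v/7)
for n,uv,z in [("t-100",G(363,159),.03),("t-90",G(363,233),.03),("t-80",G(365,303),.03),("t-70",G(367,375),.03),("t-50",G(370,513),.03),("red top+",G(260,322),.046),("red top-",G(260,205),.046),("red base -",G(260,188),.03),("low part+ z30",G(150,303),.03),("low+ z38",G(150,303),.038),("low-",G(150,188),.03),("low-38",G(150,188),.038),("ptr-",G(390,241),.033),("ptr+",G(390,287),.033),("tip mid",G(378,264),.033),("blade low -",G(407,222),.034),("blade top-",G(407,283),.074),("blade top+",G(407,367),.074)]:
    print(n,w2b(b,onz("w",uv,z,c)).round(4))
E
```

```text
t-100 [ 0.1094 -0.0987  0.03  ]
t-90 [ 0.1095 -0.0886  0.03  ]
t-80 [ 0.1094 -0.0788  0.03  ]
t-70 [ 0.1092 -0.0686  0.03  ]
t-50 [ 0.109  -0.0483  0.03  ]
red top+ [ 0.1226 -0.0801  0.046 ]
red top- [ 0.1222 -0.0954  0.046 ]
red base - [ 0.1234 -0.0948  0.03  ]
low part+ z30 [ 0.1389 -0.079   0.03  ]
low+ z38 [ 0.1378 -0.0808  0.038 ]
low- [ 0.1382 -0.0949  0.03  ]
low-38 [ 0.1372 -0.0963  0.038 ]
ptr- [ 0.1058 -0.088   0.033 ]
ptr+ [ 0.1059 -0.0817  0.033 ]
tip mid [ 0.1075 -0.0849  0.033 ]
blade low - [ 0.1035 -0.0908  0.034 ]
blade top- [ 0.1035 -0.0914  0.074 ]
blade top+ [ 0.1036 -0.0814  0.074 ]
```

```bash
python3 - <<'E'
from h import *
b=np.load("bed.npy");p=monitor.get_state()["position"]
for y in (-.05,-.0715): print(y,b2w(b,(.0355,y,.042))-p)
E
```

```text
-0.05 [-0.07005812  0.01378793 -0.11539242]
-0.0715 [-0.06755494 -0.00756585 -0.11539242]
```

>>> step_arm(
  deltas="-0.025 0.007 0 0 0 0 255; -0.025 0.007 0 0 0 0 255; -0.02 0 0 0 0 0 255; 0 0 -0.03 0 0 0 255; 0 0 -0.03 0 0 0 255; 0 0 -0.03 0 0 0 255; 0 0 -0.02 0 0 0 255; 0 0 -0.004 0 0 0 255",
)

```text
t: 15.32
position: [0.6444, -0.0541, 0.0393]
orientation: [0.172, -3.131, 0.0]
wrist_force: [-0.8, 0.2, -0.5]
width: 0.0002
```

>>> step_arm(
  deltas="0 0 0 0 0 0 255; 0.0004 -0.004 0 0 0 0 255; 0.0004 -0.004 0 0 0 0 255; 0.0004 -0.004 0 0 0 0 255; 0.0004 -0.004 0 0 0 0 255; 0.0001 -0.001 0 0 0 0 255; 0 0 0 0 0 0 255; 0 0 0 0 0 0 255",
)

```text
t: 15.98
position: [0.6489, -0.0711, 0.0436]
orientation: [-0.173, 3.136, 0.0]
wrist_force: [0.2, 0.3, 1.1]
width: 0.0001
```

```bash
python3 - <<'E'
from h import *
s=monitor.get_state();print(s["position"],w2b(np.load("bed.npy"),s["position"]),s["wrist_force"])
E
```

```text
[ 0.64888701 -0.07105082  0.04359388] [ 0.03538239 -0.06719885  0.04359388] [0.24502182 0.28331571 1.12114166]
```

>>> step_arm(
  deltas="0.0001 -0.001 0 0 0 0 255; 0.0001 -0.001 0 0 0 0 255; 0.0001 -0.001 0 0 0 0 255; 0.0001 -0.0008 0 0 0 0 255; 0.0001 -0.0005 0 0 0 0 255; 0 0 0 0 0 0 255; 0 0 0 0 0 0 255; 0 0 0 0 0 0 255",
)

```text
t: 16.65
position: [0.6492, -0.075, 0.0432]
orientation: [0.173, -3.137, -0.0]
wrist_force: [-0.3, 3.4, 1.2]
width: 0.0001
```

```bash
python3 - <<'E'
from h import *
s=monitor.get_state();print(s["position"],w2b(np.load("bed.npy"),s["position"]),s["wrist_force"])
E
```

```text
[ 0.64920993 -0.07497787  0.0432403 ] [ 0.0352459  -0.07113678  0.0432403 ] [-0.34148282  3.41665154  1.18900983]
```

>>> step_arm(
  deltas="-0.001 0.006 0 0 0 0 255; -0.001 0.008 0.002 0 0 0 255; 0 0 0.03 0 0 0 255; 0 0 0.03 0 0 0 255; 0.02 0 0.03 0 0 0 255; 0.025 0 0.02 0 0 0 255; 0.025 -0.005 0 0 0 0 255; 0 -0.005 0 0 0 0 255",
)

```text
t: 17.32
position: [0.7216, -0.0704, 0.1571]
orientation: [-0.175, 3.132, -0.001]
wrist_force: [-0.5, -0.8, -1.3]
width: -0.0001
```

>>> step_arm(
  deltas="0 -0.01 0 0 0 0 255; 0 -0.01 0 0 0 0 255; 0 0 0 0 0 0 255; 0 0 0 0 0 0 255; 0 0 0 0 0 0 255; 0 0 0 0 0 0 255; 0 0 0 0 0 0 255; 0 0 0 0 0 0 255",
)

```text
t: 17.98
position: [0.7173, -0.0908, 0.1554]
orientation: [-0.174, 3.137, -0.0]
wrist_force: [0.2, -0.3, 0.8]
width: -0.0001
```

```bash
python3 - <<'E'
from h import *
import cv2
c=get_calibration("wrist");im=camera("wrist");s=monitor.get_state();print(s["position"],w2b(np.load("bed.npy"),s["position"]),s["wrist_force"])
import pickle;pickle.dump(c,open("w12.pkl","wb"))
a=im[:,:,::-1]
cv2.imwrite("pics/w12.png",a)
b=np.load("bed.npy");u,v=proj("w",b2w(b,(.115,-.088,.03)),c);u,v=int(u),int(v);x0,y0=u-50,v-40;print(x0,y0)
cv2.imwrite("pics/w12c.png",cv2.resize(a[y0:y0+80,x0:x0+95],None,fx=7,fy=7,interpolation=2))
E
```

```text
[ 0.71727636 -0.09085692  0.15541162] [ 0.10100068 -0.09483261  0.15541162] [ 0.33408177  0.3352288  -0.43018021]
188 147
```

View pics/w12c.png

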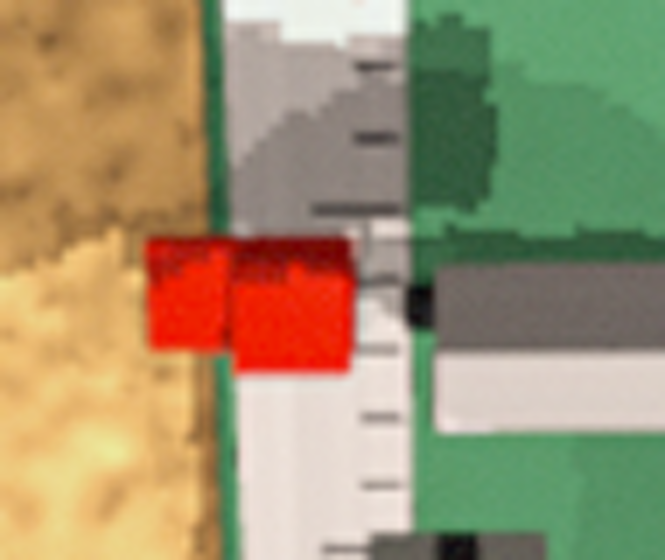

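```bash
python3 - <<'E'
from h import *
import pickle
b=np.load("bed.npy");c=pickle.load(open("w12.pkl","rb"))
G=lambda u,v:(188+u/7,147+v/7)
for n,uv,z in [("t-100",G(398,210),.03),("t-90",G(398,280),.03),("t-80",G(398,349),.03),("t-70",G(400,417),.03),("red top+",G(295,372),.046),("red top-",G(290,262),.046),("red base -",G(290,238),.03),("ptr-",G(420,284),.033),("ptr+",G(420,329),.033),("blade low -",G(450,264),.034),("blade top-",G(450,350),.074),("blade top+",G(450,432),.074)]:
    print(n,w2b(b,onz("w",uv,z,c)).round(4))
E
```

```text
t-100 [ 0.1091 -0.0986  0.03  ]
t-90 [ 0.1092 -0.0886  0.03  ]
t-80 [ 0.1094 -0.0786  0.03  ]
t-70 [ 0.1092 -0.0686  0.03  ]
red top+ [ 0.1224 -0.0807  0.046 ]
red top- [ 0.1227 -0.0957  0.046 ]
red base - [ 0.124  -0.0947  0.03  ]
ptr- [ 0.1061 -0.0889  0.033 ]
ptr+ [ 0.1062 -0.0825  0.033 ]
blade low - [ 0.102 -0.092  0.034]
blade top- [ 0.1019 -0.0926  0.074 ]
blade top+ [ 0.102  -0.0825  0.074 ]
```

>>> step_arm(
  deltas="-0.02 0.012 0 0 0 0 255; -0.025 0.015 0 0 0 0 255; -0.024 0.01 0 0 0 0 255; 0 0 -0.03 0 0 0 255; 0 0 -0.03 0 0 0 255; 0 0 -0.03 0 0 0 255; 0 0 -0.018 0 0 0 255; 0 0 -0.004 0 0 0 255",
)

```text
t: 18.7
position: [0.6458, -0.0542, 0.0396]
orientation: [0.172, -3.131, 0.0]
wrist_force: [-0.1, -0.6, -1.0]
width: 0.0002
```

>>> step_arm(
  deltas="0 0 0 0 0 0 255; 0.0004 -0.004 0 0 0 0 255; 0.0004 -0.004 0 0 0 0 255; 0.0004 -0.004 0 0 0 0 255; 0.0002 -0.002 0 0 0 0 255; 0 0 0 0 0 0 255; 0 0 0 0 0 0 255; 0 0 0 0 0 0 255",
)

```text
t: 19.37
position: [0.6498, -0.0682, 0.0436]
orientation: [-0.173, 3.136, 0.0]
wrist_force: [-0.6, 0.2, 0.5]
width: 0.0003
```

```bash
python3 - <<'E'
from h import *
s=monitor.get_state();print(s["position"],w2b(np.load("bed.npy"),s["position"]),s["wrist_force"])
E
```

```text
[ 0.64978188 -0.0682199   0.04358423] [ 0.03660077 -0.06449136  0.04358423] [-0.59797641  0.15266221  0.48398878]
```

>>> step_arm(
  deltas="0.0002 -0.002 0 0 0 0 255; 0.0002 -0.002 0 0 0 0 255; 0.0001 -0.0013 0 0 0 0 255; 0.0001 -0.001 0 0 0 0 255; 0.0001 -0.0009 0 0 0 0 255; 0.0001 -0.0006 0 0 0 0 255; 0 0 0 0 0 0 255; 0 0 0 0 0 0 255",
)

```text
t: 20.03
position: [0.6504, -0.0758, 0.0432]
orientation: [0.173, -3.137, -0.0]
wrist_force: [-1.1, 1.5, -0.1]
width: 0.0003
```

```bash
python3 - <<'E'
from h import *
s=monitor.get_state();print(s["position"],w2b(np.load("bed.npy"),s["position"]),s["wrist_force"])
E
```

```text
[ 0.65040624 -0.075822    0.04322504] [ 0.03633579 -0.07211446  0.04322504] [-1.12973687  1.52322067 -0.08013834]
```

>>> step_arm(
  deltas="-0.001 0.006 0 0 0 0 255; -0.001 0.008 0.002 0 0 0 255; 0 0 0.03 0 0 0 255; 0 0 0.03 0 0 0 255; 0.02 0 0.03 0 0 0 255; 0.025 0 0.02 0 0 0 255; 0.025 0 0 0 0 0 255; 0 0 0 0 0 0 255",
)

```text
t: 20.7
position: [0.7227, -0.0612, 0.1572]
orientation: [-0.174, 3.132, -0.001]
wrist_force: [-0.1, 0.5, -2.3]
width: -0.0
```

>>> step_arm(
  deltas="0 0.01 0.01 0 0 0 255; 0 0.01 0.01 0 0 0 255; 0 0.01 0.01 0 0 0 255; 0 0 0 0 0 0 255; 0 0 0 0 0 0 255; 0 0 0 0 0 0 255; 0 0 0 0 0 0 255; 0 0 0 0 0 0 255",
)

```text
t: 21.37
position: [0.7181, -0.0323, 0.1848]
orientation: [0.173, -3.136, 0.0]
wrist_force: [0.2, 1.0, -0.3]
width: -0.0002
```

```bash
python3 - <<'E'
from h import *
import cv2
c=get_calibration("wrist");im=camera("wrist");s=monitor.get_state();print(s["position"],w2b(np.load("bed.npy"),s["position"]),s["wrist_force"])
import pickle;pickle.dump(c,open("w13.pkl","wb"))
a=im[:,:,::-1]
cv2.imwrite("pics/w13.png",cv2.resize(a,None,fx=1.5,fy=1.5,interpolation=2))
b=np.load("bed.npy");u,v=proj("w",b2w(b,(.115,-.088,.03)),c);u,v=int(u),int(v);x0,y0=u-50,v-40;print(x0,y0)
cv2.imwrite("pics/w13c.png",cv2.resize(a[y0:y0+80,x0:x0+95],None,fx=7,fy=7,interpolation=2))
cv2.imwrite("pics/scene13.png",cv2.resize(camera("scene")[130:310,130:360,::-1],None,fx=3.3,fy=3.3,interpolation=2))
E
```

```text
[ 0.71816579 -0.03229682  0.18484611] [ 0.10870203 -0.03677432  0.18484611] [ 0.05358413 -0.1168327   0.0017205 ]
196 84
```

View pics/w13c.png

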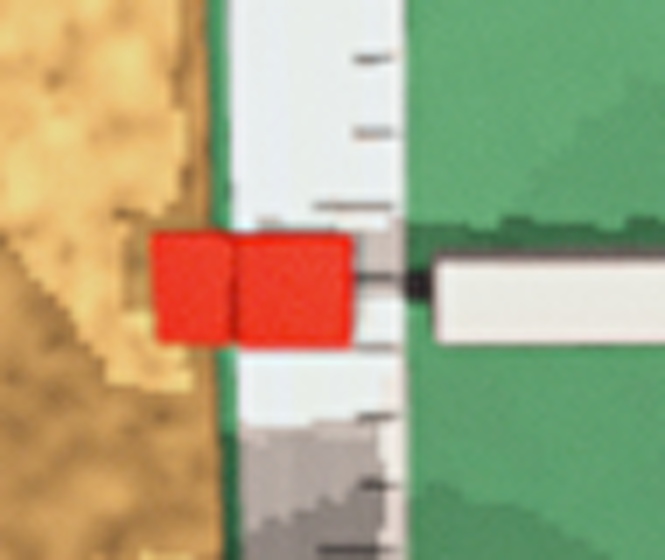

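View pics/w13.png

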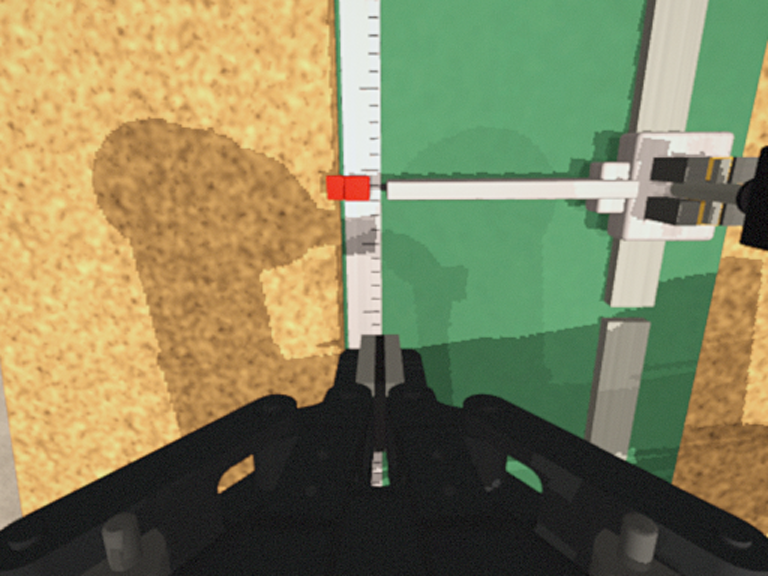

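View pics/scene13.png

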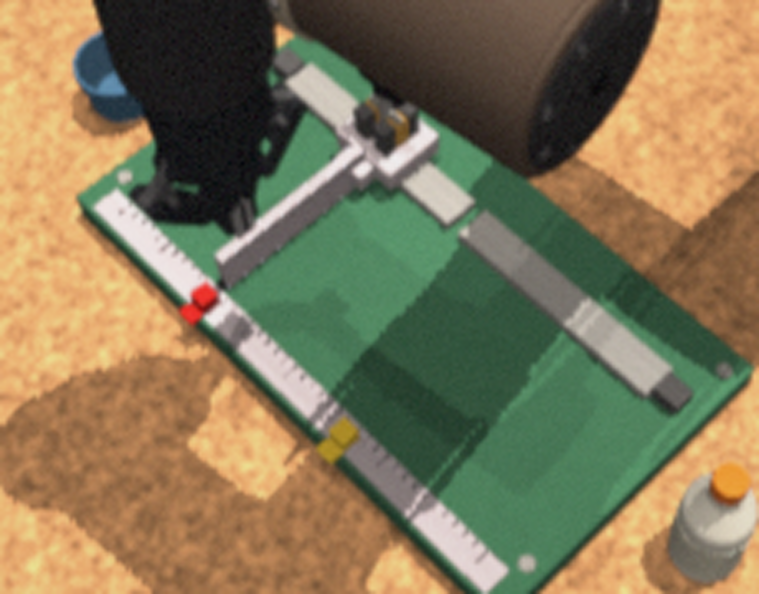

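>>> step_arm(
  deltas="0 0.02 0.03 0 0 0 255; -0.01 0.02 0.03 0 0 0 255; -0.01 0.02 0.03 0 0 0 255; -0.01 0.02 0.02 0 0 0 255; -0.01 0.02 0.01 0 0 0 255; 0 0 0 0 0 0 255; 0 0 0 0 0 0 255; 0 0 0 0 0 0 255",
)

```text
t: 22.13
position: [0.6783, 0.0678, 0.3045]
orientation: [0.173, -3.136, 0.0]
wrist_force: [-0.0, 0.1, -0.3]
width: 0.0003
```

```bash
python3 - <<'E'
from h import *
import cv2
im=camera("wrist");s=monitor.get_state();print(s["t"],s["position"],s["wrist_force"])
cv2.imwrite("pics/w14.png",cv2.resize(im[:,:,::-1],None,fx=1.5,fy=1.5,interpolation=2))
E
```

```text
22.1833 [0.67833167 0.0673756  0.30416361] [-1.08265172  0.50200963 -0.32584641]
```

View pics/w14.png

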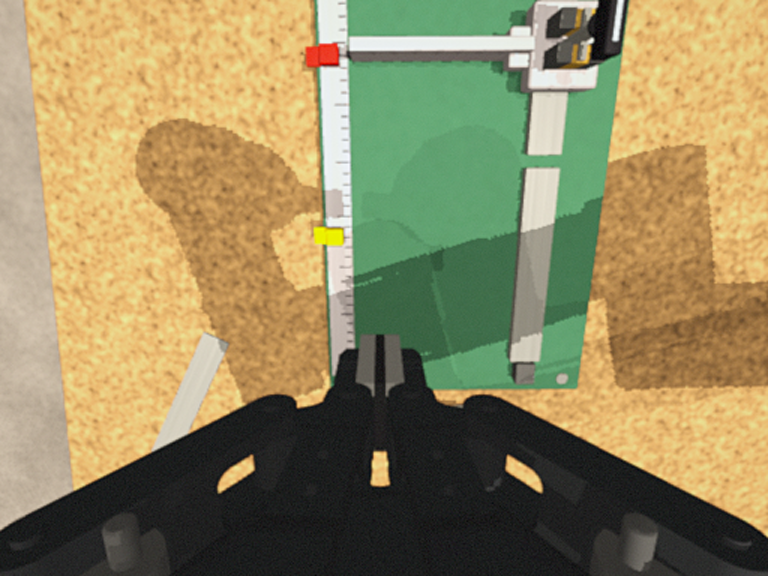

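```bash
python3 - <<'E'
from plant import workorder
print(workorder.hand_in())
E
```

```text
the job is handed in; nothing more can be done
None
```

The pin is parked in its rest notch and the guide stands at the red clip. I handed the job in at about 22 s, with the gripper clear of everything; `hand_in` reports no verdict.

- **Pin:** I lifted the knob about 17 mm, turned it about -90° and lowered it until the pull on the wrist fell from about 9 N to about 0. The gripper was then at the height of a pin lift of about 11 mm, which matches the parked position. After I let go, and again at the end, the bar lay along the rail and stayed up.
- **Guide:** I pushed the blade with shut fingers in three pushes, checking with the camera between them. The last close view, almost straight above, puts the pointer at about -88.7 mm on the scale and the red clip's centre at about -88.1 mm, so they agree within about 1 mm.
- **Where readings disagreed:** Estimates of the clip's position ranged from -84 to -91 mm depending on the camera. My wrist-camera frame also sat about 1.3 mm off the scale ticks. I therefore judged the alignment by comparing pointer and clip in the same picture.
- **Other objects:** The path stayed clear of the glue bottle, tape roll and cup, and the wrist force stayed around 11 N or less in every reading. I did not check all three for movement in a final picture.

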